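# Load a tube rack into the sample changer's lock-out tray

## Robot

A 6-joint arm with a two-finger parallel gripper is mounted at the origin on a cart in front of the work surface, level with it; the furniture and walls round the work are solid. World frame = base frame: x ahead of the robot, y to its left, z up, the work surface at z = 0. Lengths are in m, angles in rad, forces in N, time in s.
With the tool pointing down it reaches from about 0.35 to 0.85 m from the base axis. Payload 8.1 kg.
Tool frame: the origin (TCP) lies at the very end of the fingers, on their centre line; the grasp point (between the pads) lies 19 mm behind it; z points along the fingers, y is the line along which they close (so a half turn about z gives the same grasp; the last joint's range is limited). The gripper opens to 93 mm and grips with 3 to 60 N. Pads are 15 mm wide; open, the fingers measure 128 mm over their backs; the gripper's body (75 mm by 188 mm) begins 65 mm behind the grasp point.
Start: joints at [-1.383, 0.13, 1.488, -0, 1.523, -0.085], TCP at [0.162, -0.578, 0.219] pointing down, gripper open.
Joint ranges: [-2.96, 2.96], [-0.89, 2.26], [0.02, 2.5], [-1.34, 4.48], [0, 2.73], [-2.66, 2.66]. Speed limits (rad/s): [2.39, 2.39, 2.79, 3.14, 3.14, 3.14].

## Interface

Orientations are given as a rotation vector (axis times angle).
In Python, from plant import monitor, eyes, ticket gives the robot as it stands.
- The arm moves only by the tool arm_command, never from a script. Its argument "deltas" is a list that holds one entry, the list of rows, each a list of 6 numbers: the shift along the world's x, y, z in cm, then the turn, a rotation vector about the world's x, y, z in degrees. In form: [[[tx, ty, tz, rx, ry, rz], ...]]. A call has 1 to 12 rows; each row shifts and turns the commanded pose from where the row before left it; what a row does not reach is not made up. A row lasts 1/12 s, in which the tool goes at most 41.7 mm and 7.16 degrees, less where a joint would pass 70% of its speed; a pose out of reach is approached as far as the arm can. A call is refused whole if a number of a shift passes 4.17 or a number of a turn 7.16, either way. A call with a gripper value outside its range is refused whole. "gripper" is the opening, from -1 (shut) to 1 (fully open), set as the call begins (left out, the last holds). The fingers move at their own pace and stop on an object; "squeeze" is the grip in N (left out, the last holds). Time passes only in rows, so rows that do not move let the fingers close. It gives the time, the measured TCP pose, the force, the opening and the grip force at its end, in the units of the state.
- monitor.read_state(): the state, without advancing time (a new reading comes with each control period).
- eyes.read_camera(name): name is "side" or "top" or "wrist"; returns the picture (384x512x3 uint8, blue, green, red); there is no depth.
- eyes.camera_model(name): a dict with "fx", "fy", "cx", "cy" (pixels), "rvec" (rotation vector, rad) and "tvec" (3), from world to camera coordinates, as OpenCV has them. Camera axes: x right, y down, z forward; pixel columns grow to the right and rows downward; lengths in m; the calibration is good to about 2 mm. A picture is of the moment at which its call begins: read the wrist's pose just before it. camera_model takes no time and is no camera call; for the wrist camera it gives the pose at the moment of the call.
- ticket.close_job(): hands the job in; it is judged then, once.
The state is a dict: "t": time; "q": joint angles; "dq": joint speeds; "joint_torque": joint torques, N m; "tool_pos": TCP position; "orientation": TCP orientation; "force": force on the tool from outside, world axes, zero at the start; "wrist_torque": the same for the moment, N m; "opening": finger opening in m; "gripper_force": force on a finger pad.
Only numpy, scipy, OpenCV 4.12 (cv2) and the standard library are available. Lean on these libraries where they do the work, as an engineer would, in place of code of your own. Each camera call takes 0.05 s, during which the arm holds its last target. There are 200 camera calls.

## Task

Load the orange tube rack that stands left of the white sample changer, near the robot, into the changer: pull its tray out on the telescopic slides until they lock, then set the rack down, upright and not dropped, flat inside the black corner guides (lengthwise along the tray, either way round). Then press the blue release on the tray's front and push the tray fully home with the rack in it. Leave the other things on the bench undisturbed.

Things in the scene. Friction and masses are not known exactly. Their poses are not given: they have to be found in the camera images.
- sample_changer: White bench-top instrument case, 235 deep (x) x 200 wide (y) x 128 mm high, fixed to the bench, turned a little either way. Origin: on the bench, under the middle of its front face. Its +x points from its open front to its back, +y to its left seen from the front, z up. The tray slides out of the front along the case's -x.
- tray (a joint): Travel (m) of the tray, an aluminium deck behind a grey front panel (196 wide, 6 thick, 27 to 111 mm above the bench): 0 = home, panel shut against the case; 0.150 = end stop. Drag about 2.5 N. From 0.147 on the slides lock by themselves: the blue release pops up and a catch bars the way back. May start up to 40 mm out.
- release (a joint): Travel (m) of the spring-loaded blue release pad: 0 = up (only when the slides are locked), 0.010 = fully down. While the tray is in, the case holds it down at 0.007 to 0.008. To unlock, press it straight down 8 to 10 mm (2.5 N at first, 6 N at the bottom) and push the tray in while it is down; after 10 mm of return travel the case keeps it down by itself.
- handle (a point): Middle of the tray's dark steel pull handle: a level round bar 12 mm thick, 92 mm long, along the case's y, straight for the middle 68 mm. Its centre line is 92 mm above the bench and 46 mm in front of the front panel, with a 40 mm clear gap behind it. Can be gripped or hooked from above. Axes as the case's. Moves with the tray.
- release_top (a point): Centre of the top of the blue ribbed release pad, 28 (case x) x 34 mm (case y), 87 mm right of the handle's middle. Its top is 92 mm above the bench when up, about 84 mm while the tray is in. The front panel's face is 16 mm beyond this point toward the case's +x and 111 mm high: a finger holding the pad down can push the tray by the panel. Moves with tray and pad.
- nest (a point): Centre of the nest, on the tray's deck, 56 mm above the bench; axes as the case's. Four black corner guides 7 mm high bound a place 120 (case x) x 66 mm (y). It is 80 mm behind the panel's face and, locked out, 73 mm before the case's front. The release bar runs 70 mm to its right (case -y); its blue catch near the case rises to 78 mm above the bench. Moves with the tray.
- tube_rack: Orange microtube rack with tubes, 58 (its x) x 112 (its y) x 34 mm high, about 0.12 kg, on the open bench left of the sample changer (a similar rack at the far right of the bench is not meant). Origin: centre of its underside. Can be gripped from above across its 58 mm width. Goes into the nest with its long side along the case's x, either way round.
- stain_bottle: Bystander: small dark bottle with a red dropper cap, 36 mm across, 98 high; origin centre of underside.
- timer: Bystander: white kitchen-type timer, 65 x 65 x 19 mm, lying flat; origin centre of underside.
- slide_box: Bystander: blue slide box, 93 x 104 x 36 mm; origin centre of underside.
- objective_can: Bystander: black-capped can, 39 mm across, 54 high; origin centre of underside.
Not all that is in view belongs to the job. Of the things that look like the tube_rack, the middle-sized one is meant.

How it is judged:
By the outcome, as a careful person would: the job done as asked, in the order asked, and still so for the second after the job is handed in, with the robot touching nothing.
It also fails if it takes over 64 s, if anything falls off the work surface, if the arm or the gripper's body presses on something with over 40 N, if the wrist force passes 120 N, or if a joint passes its speed limit or range.

## Working session

There is one attempt and no reset: what is moved stays moved. The work goes in short steps, Python scripts to look and compute and a tool call to move; the robot and the scene stay as the last step left them, time stands still between calls to the robot, and variables do not carry over. Pictures are saved under pics/ and viewed, at most 11 in all, crops included, and the job is handed in when it is done.

Besides the shell and the picture viewer there is one more tool, called after "Request:" by a JSON object that holds its "fn" and its "kwargs". arm_command: Moves the arm, as the interface text tells. Its arguments: {"type":"object","properties":{"deltas":{"type":"array"},"gripper":{"type":"number"},"squeeze":{"type":"number"}},"required":["deltas"]}

```bash
mkdir -p pics; ls; cat > h.py <<'E'
import numpy as np, cv2
from plant import monitor, eyes, ticket
def cam(n):
    m=eyes.camera_model(n); R=cv2.Rodrigues(np.array(m['rvec'],float))[0]; t=np.array(m['tvec'],float)
    K=np.array([[m['fx'],0,m['cx']],[0,m['fy'],m['cy']],[0,0,1]]); return K,R,t
def ray(c,px,z):
    K,R,t=c; o=-R.T@t; d=R.T@np.linalg.inv(K)@np.array([px[0],px[1],1.]); return o+d*(z-o[2])/d[2]
def proj(c,p):
    K,R,t=c; v=K@(R@np.array(p,float)+t); return v[:2]/v[2]
E
python3 - <<'E'
from h import *
a=eyes.read_camera('top'); b=eyes.read_camera('side')
cv2.imwrite('pics/top0.png',a); cv2.imwrite('pics/side0.png',b)
cv2.imwrite('pics/a.png',cv2.resize(a,(800,600),interpolation=cv2.INTER_CUBIC))
cv2.imwrite('pics/b.png',cv2.resize(b,(800,600),interpolation=cv2.INTER_CUBIC))
for n in('top','side'):
    K,R,t=cam(n); print(n,K[0,0],-R.T@t,R[2])
s=monitor.read_state(); print(s['t'],s['tool_pos'],s['orientation'],s['opening'])
E
```

```text
pics
top 355.4821799094907 [ 0.30901866 -0.09605972  1.31524256] [ 0.19365671 -0.01511919 -0.98095285]
side 477.0079838633255 [-0.02222378 -1.16392436  0.76318186] [ 0.42928021  0.7597599  -0.48834761]
0.1 [ 0.16158965 -0.57729315  0.21770187] [-3.11075525e+00 -4.26939740e-01  1.22465097e-04] 0.09315228869790534
```

View pics/a.png

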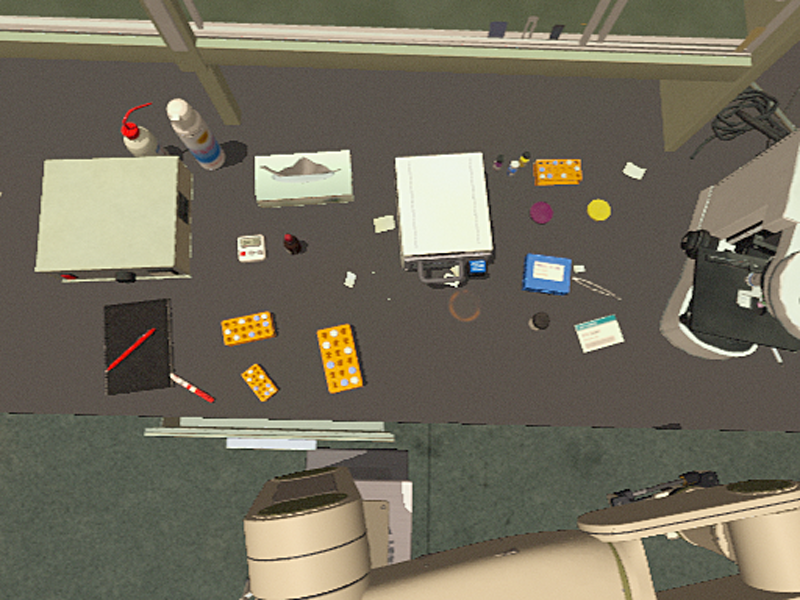

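View pics/b.png

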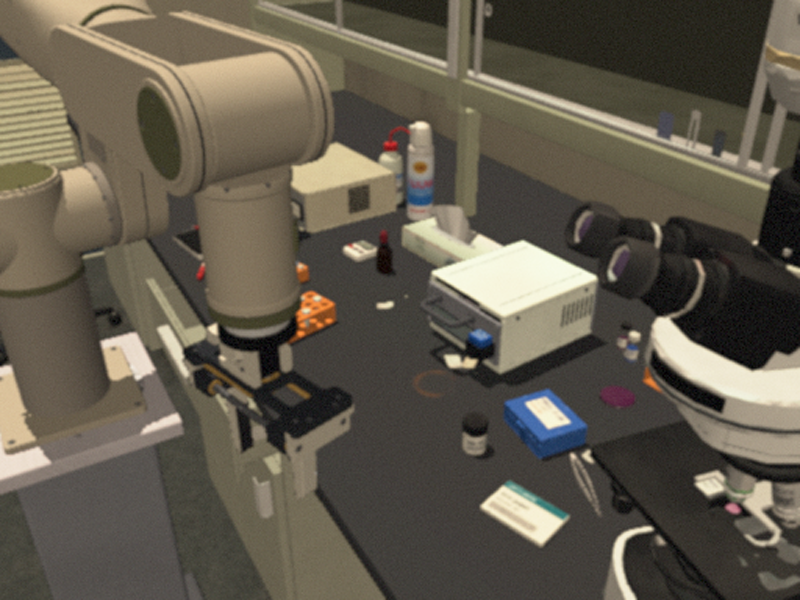

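The top view (800 px scale) shows the changer at about (445,210), with its handle at (440,272) and the blue release at (477,267). There are four orange racks: A large (340,357), B (248,328), C small (259,382), and D far right (557,172). D is excluded by the task text. I'll measure the sizes to choose among the rest.

```bash
cat > m1.py <<'E'
from h import *
a=cv2.imread('pics/top0.png'); c=cam('top')
hsv=cv2.cvtColor(a,cv2.COLOR_BGR2HSV)
m=cv2.inRange(hsv,(8,150,120),(28,255,255)); m=cv2.morphologyEx(m,cv2.MORPH_CLOSE,np.ones((7,7)))
for k in cv2.findContours(m,0,2)[0]:
    if cv2.contourArea(k)<150: continue
    P=np.array([ray(c,p[0],0.034)[:2] for p in k])*1000
    r=cv2.minAreaRect(P.astype(np.float32)); print('rack',np.mean(k[:,0],0)/.64,np.round(r,1) if 0 else r)
# blue pad, white top of case
mb=cv2.inRange(hsv,(95,150,80),(120,255,255))
for k in cv2.findContours(mb,0,2)[0]:
    if cv2.contourArea(k)<30: continue
    r=cv2.minAreaRect(k); print('blue',np.array(r[0])/.64,r[1],ray(c,r[0],0.084))
mw=cv2.inRange(hsv,(0,0,165),(180,60,255)); mw[:, :245]=0; mw[:,330:]=0; mw[:90]=0; mw[185:]=0
mw=cv2.morphologyEx(mw,cv2.MORPH_OPEN,np.ones((5,5)))
k=max(cv2.findContours(mw,0,2)[0],key=cv2.contourArea)
P=np.array([ray(c,p[0],0.128)[:2] for p in k])*1000
print('case',cv2.minAreaRect(P.astype(np.float32)),cv2.boxPoints(cv2.minAreaRect(P.astype(np.float32))))
crop=cv2.resize(a[80:260,130:330],(800,720)[:2],interpolation=cv2.INTER_CUBIC)[:, :]
cv2.imwrite('pics/c1.png',cv2.resize(a[90:255,130:330],(720,594),interpolation=cv2.INTER_CUBIC))
E
python3 m1.py
```

```text
rack [260.19021739 383.9673913 ] ((361.4344177246094, 192.78457641601562), (83.59308624267578, 45.27948760986328), 41.97894287109375)
rack [339.42307692 356.49038462] ((421.3524475097656, 13.659297943115234), (149.7961883544922, 79.04327392578125), 14.687823295593262)
rack [248.17073171 328.62042683] ((483.8049011230469, 228.44871520996094), (63.680992126464844, 116.42842102050781), 13.523740768432617)
rack [543.03385417 168.359375  ] ((895.0684204101562, -487.45782470703125), (155.63839721679688, 72.7215347290039), 88.63188934326172)
blue [545.40867805 274.2307663 ] (28.52798843383789, 22.822391510009766) [ 0.6198467  -0.45425162  0.084     ]
case ((769.9275512695312, -212.17071533203125), (233.2967071533203, 201.872802734375), 5.54505729675293) [[ 644.0717   -122.978195]
 [ 663.5784   -323.90634 ]
 [ 895.7834   -301.36322 ]
 [ 876.2767   -100.43509 ]]
```

View pics/c1.png

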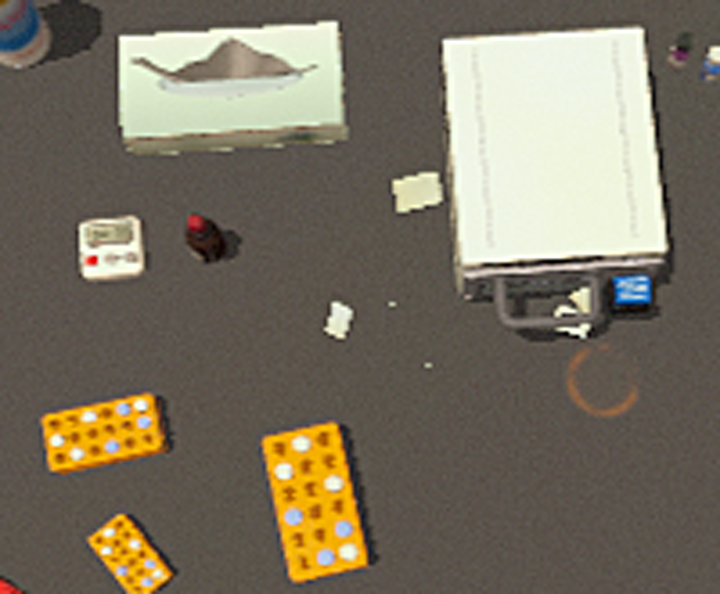

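Sizes: A 150x79, B 116x64, C 84x45 mm, so B at (248,328) px is the 58x112 rack meant, and the crop shows it clear. Next I'll get the tray travel from the handle bar (crop ≈(548,322)) and the pad (crop ≈(633,291)).

```bash
python3 - <<'E'
from h import *
c=cam('top'); F=np.array([.654,-.2234]); y=np.radians(5.55); X=np.array([np.cos(y),np.sin(y)]); Y=np.array([-X[1],X[0]])
a=cv2.imread('pics/top0.png'); hsv=cv2.cvtColor(a,cv2.COLOR_BGR2HSV); print(hsv[171,306],hsv[168:173,303])
def f(n,px,z):
    p=ray(c,px,z); print(n,p.round(4),'case',((p[:2]-F)@X).round(4),((p[:2]-F)@Y).round(4))
o=lambda u,v:(u/3.6+130-.5,v/3.6+90-.5)
f('bar',o(550,322),.098); f('barL',o(498,325),.092); f('barR',o(605,318),.092); f('pad',o(633,289),.084)
m=cv2.inRange(hsv,(98,120,100),(122,255,255)); m[:, :295]=0; m[:,320:]=0
M=cv2.moments(m,True); p=(M['m10']/M['m00'],M['m01']/M['m00']); print(M['m00'],p); f('padm',p,.084)
E
```

```text
[105 211 191] [[ 97  40 204]
 [104  90 199]
 [104 154 200]
 [104 102 209]
 [100  30 210]]
bar [ 0.5969 -0.2134  0.098 ] case -0.0558 0.0154
barL [ 0.5939 -0.1629  0.092 ] case -0.054 0.066
barR [ 0.604  -0.2682  0.092 ] case -0.0541 -0.0397
pad [ 0.6364 -0.2972  0.084 ] case -0.0247 -0.0718
44.0 (305.5, 169.9318181818182)
padm [ 0.6358 -0.2978  0.084 ] case -0.0253 -0.0723
```

Request:
{"fn": "arm_command", "kwargs": {"deltas": [[[3.0,2.5,0,0,0,6.66],[3.0,2.5,0,0,0,6.66],[3.0,2.5,0,0,0,6.66],[3.0,2.5,0,0,0,6.66],[3.0,2.5,0,0,0,6.66],[3.0,2.5,0,0,0,6.66],[3.0,2.5,0,0,0,6.66],[3.0,2.5,0,0,0,6.66],[3.0,2.5,0,0,0,6.66],[3.0,2.5,0,0,0,6.66],[3.0,2.5,0,0,0,6.66],[3.0,2.5,0,0,0,6.66]]], "gripper": -0.14}}

```text
t: 1.1
tool_pos: [0.5227, -0.2761, 0.2182]
orientation: [-2.104, -2.332, 0.0]
force: [0.2, -0.6, 0.2]
opening: 0.0398
gripper_force: 0.0
```

```bash
python3 - <<'E'
from h import *
c=cam('wrist'); a=eyes.read_camera('wrist'); cv2.imwrite('pics/w1.png',a)
K,R,t=c; print(-R.T@t,R[2],K[0,0])
cv2.imwrite('pics/w1b.png',cv2.resize(a,(800,600)))
for p in [(.598,-.215,.092),(.594,-.163,.092),(.636,-.298,.084)]: print(proj(c,p)/.64)
E
```

```text
[ 0.51558172 -0.20763507  0.38267985] [ 0.02539545 -0.24620729 -0.96888443] 339.2281364646491
[557.01752966 193.56027859]
[566.79785337  90.37746158]
[592.36349609 341.06621042]
```

View pics/w1b.png

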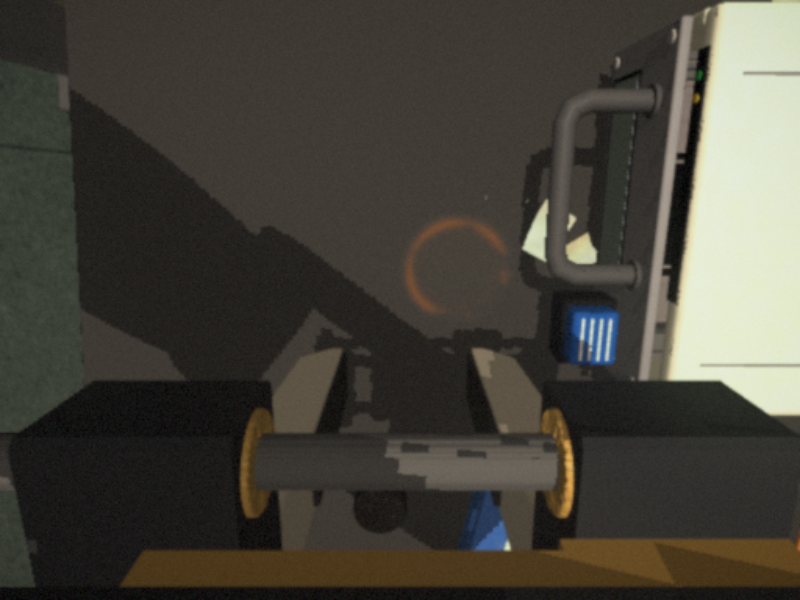

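The wrist view shows the bar at about (562,187) and the pad at (595,335), within 3 mm of the estimate. So the bar middle is at about (0.600,-0.213).

Request:
{"fn": "arm_command", "kwargs": {"deltas": [[[2.6,2.1,0,0,0,-0.3],[2.6,2.1,0,0,0,0],[2.5,2.1,0,0,0,0],[0,0,-3.5,0,0,0],[0,0,-3.5,0,0,0],[0,0,-3.5,0,0,0],[0,0,-2.5,0,0,0],[0,0,-1.5,0,0,0],[0,0,0,0,0,0]]]}}

```text
t: 1.9
tool_pos: [0.595, -0.2132, 0.0678]
orientation: [-2.112, -2.314, 0.004]
force: [-0.3, 0.2, -1.5]
opening: 0.04
gripper_force: 0.0
```

Request:
{"fn": "arm_command", "kwargs": {"deltas": [[[0,0,0,0,0,0],[0,0,0,0,0,0],[0,0,0,0,0,0],[0,0,0,0,0,0]]], "gripper": -1, "squeeze": 30}}

```text
t: 2.23
tool_pos: [0.6, -0.2154, 0.0758]
orientation: [2.115, 2.318, 0.002]
force: [0.6, -0.5, 1.0]
opening: 0.0178
gripper_force: 0.0
```

Request:
{"fn": "arm_command", "kwargs": {"deltas": [[[0,0,0,0,0,0],[0,0,0,0,0,0],[0,0,0,0,0,0],[0,0,0,0,0,0],[-0.5,-0.05,0,0,0,0],[-1.0,-0.1,0,0,0,0],[-1.0,-0.1,0,0,0,0],[-1.0,-0.1,0,0,0,0],[-1.0,-0.1,0,0,0,0],[-1.0,-0.1,0,0,0,0]]]}}

```text
t: 3.07
tool_pos: [0.5453, -0.2207, 0.0753]
orientation: [2.114, 2.318, 0.004]
force: [5.8, 0.3, 3.6]
opening: 0.0113
gripper_force: 30.0
```

Request:
{"fn": "arm_command", "kwargs": {"deltas": [[[-1.0,-0.1,0,0,0,0],[-1.0,-0.1,0,0,0,0],[-1.0,-0.1,0,0,0,0],[-1.0,-0.1,0,0,0,0],[-1.0,-0.1,0,0,0,0],[-1.0,-0.1,0,0,0,0],[-1.0,-0.1,0,0,0,0],[-0.8,-0.08,0,0,0,0],[-0.5,-0.05,0,0,0,0],[-0.3,-0.03,0,0,0,0],[0,0,0,0,0,0]]]}}

```text
t: 3.98
tool_pos: [0.4586, -0.2294, 0.0752]
orientation: [2.115, 2.318, 0.002]
force: [1.0, 1.9, 8.6]
opening: 0.0109
gripper_force: 30.0
```

Request:
{"fn": "arm_command", "kwargs": {"deltas": [[[-0.3,-0.03,0.1,0,0,0],[-0.2,-0.02,0,0,0,0],[-0.2,-0.02,0,0,0,0],[-0.1,-0.01,0,0,0,0],[0,0,0,0,0,0]]]}}

```text
t: 4.4
tool_pos: [0.4518, -0.2301, 0.0753]
orientation: [2.114, 2.317, 0.004]
force: [12.8, -1.3, -3.9]
opening: 0.011
gripper_force: 30.0
```

Request:
{"fn": "arm_command", "kwargs": {"deltas": [[[-0.2,-0.02,0,0,0,0],[-0.1,-0.01,0,0,0,0],[0,0,0,0,0,0]]]}}

```text
t: 4.65
tool_pos: [0.4518, -0.2301, 0.0754]
orientation: [2.111, 2.314, 0.011]
force: [29.6, -0.8, -16.2]
opening: 0.0112
gripper_force: 30.0
```

Request:
{"fn": "arm_command", "kwargs": {"deltas": [[[0.35,0.03,0,0,0,0],[0,0,0,0,0,0],[0,0,0,0,0,0],[0,0,0,0,0,0]]], "gripper": -0.14}}

```text
t: 4.98
tool_pos: [0.4493, -0.2294, 0.0741]
orientation: [-2.116, -2.32, 0.001]
force: [-0.7, -0.4, -0.2]
opening: 0.0334
gripper_force: 0.0
```

Request:
{"fn": "arm_command", "kwargs": {"deltas": [[[0,0,2.5,0,0,0],[0,0,3.5,0,0,0],[0,0,3.5,0,0,0],[0,0,3.5,0,0,0],[0,3.5,1.0,0,0,0.8],[0,3.8,0,0,0,0.8],[0,3.8,0,0,0,0.8],[0,3.8,0,0,0,0.8],[0,3.8,0,0,0,0.8],[0,3.8,0,0,0,0.8],[0,3.8,0,0,0,0.8],[0,3.8,0,0,0,0.8]]], "gripper": 0.9}}

```text
t: 5.98
tool_pos: [0.4493, 0.0727, 0.2145]
orientation: [-1.984, -2.436, 0.001]
force: [0.6, 0.3, 0.3]
opening: 0.0883
gripper_force: 0.0
```

```bash
python3 - <<'E'
from h import *
c=cam('top'); a=eyes.read_camera('top'); cv2.imwrite('pics/top1.png',a)
cw=cam('wrist'); w=eyes.read_camera('wrist'); cv2.imwrite('pics/w2.png',w)
b=eyes.read_camera('side'); cv2.imwrite('pics/side1.png',b)
A=cv2.resize(a[100:225,220:340],(400,417),interpolation=cv2.INTER_CUBIC)
B=cv2.resize(b[130:255,240:360],(400,417),interpolation=cv2.INTER_CUBIC)
cv2.imwrite('pics/v2.png',np.hstack([A,B]))
hs=cv2.cvtColor(w,cv2.COLOR_BGR2HSV); m=cv2.inRange(hs,(8,150,90),(28,255,255)); m=cv2.morphologyEx(m,cv2.MORPH_CLOSE,np.ones((15,15)))
for k in cv2.findContours(m,0,2)[0]:
    if cv2.contourArea(k)<1000: continue
    x=cv2.boundingRect(k); P=np.array([ray(cw,p[0],0.034)[:2] for p in k])*1000
    print(x,cv2.minAreaRect(P.astype(np.float32)))
E
```

```text
(214, 345, 298, 30) ((617.9313354492188, -117.49625396728516), (360.7748107910156, 41.01913070678711), 11.902883529663086)
(447, 262, 41, 70) ((711.5004272460938, -11.24041748046875), (37.50624084472656, 95.65019989013672), 29.001497268676758)
(33, 262, 39, 69) ((245.55438232421875, -109.19340515136719), (92.7187728881836, 36.178436279296875), 85.73214721679688)
(152, 182, 141, 80) ((421.380615234375, 17.743404388427734), (148.22604370117188, 85.68737030029297), 14.378073692321777)
(299, 0, 66, 90) ((488.7685546875, 214.21900939941406), (59.8936653137207, 78.54553985595703), 13.551630020141602)
(154, 0, 92, 79) ((365.8912353515625, 197.29551696777344), (79.98759460449219, 48.884429931640625), 41.326011657714844)
```

View pics/v2.png

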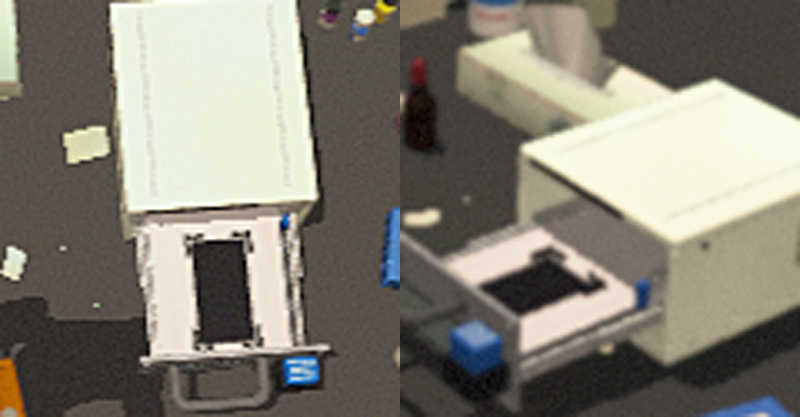

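Tray is out and the blue pad is up, so it is locked. The nest corners are visible in the left crop around (227,291). Next is the rack.

Request:
{"fn": "arm_command", "kwargs": {"deltas": [[[0.9,2.0,0,0,0,0.5],[0.9,2.0,0,0,0,0.5],[0.9,2.0,0,0,0,0.5],[0.8,2.0,0,0,0,0.3],[0,0,0,0,0,0],[0,0,0,0,0,0]]]}}

```text
t: 6.63
tool_pos: [0.4852, 0.1503, 0.2141]
orientation: [-1.946, -2.466, 0.002]
force: [-0.6, -0.8, 0.1]
opening: 0.0886
gripper_force: 0.0
```

```bash
python3 - <<'E'
from h import *
cw=cam('wrist'); w=eyes.read_camera('wrist'); cv2.imwrite('pics/w3.png',w)
hs=cv2.cvtColor(w,cv2.COLOR_BGR2HSV); m=cv2.inRange(hs,(8,150,90),(28,255,255)); m=cv2.morphologyEx(m,cv2.MORPH_CLOSE,np.ones((15,15)))
for k in cv2.findContours(m,0,2)[0]:
    if cv2.contourArea(k)<1000: continue
    x=cv2.boundingRect(k); P=np.array([ray(cw,p[0],0.034)[:2] for p in k])*1000
    print(x,cv2.minAreaRect(P.astype(np.float32)))
c=cam('top')
o=lambda u,v:(u/(400/120)+220-.5,v/(417/125)+100-.5)
for n in [(192,240),(250,235),(205,347),(260,342),(227,291)]: print(ray(c,o(*n),.063).round(4))
E
```

```text
(214, 345, 298, 30) ((659.2743530273438, -42.82251739501953), (361.1210021972656, 41.19384765625), 13.50302791595459)
(447, 262, 41, 70) ((749.5549926757812, 66.32637786865234), (37.17717361450195, 95.56807708740234), 30.76761817932129)
(33, 262, 40, 70) ((286.5901184082031, -44.6989631652832), (93.59226989746094, 37.7441291809082), 87.48149108886719)
(164, 232, 82, 46) ((445.6414794921875, 46.061012268066406), (90.86839294433594, 53.60149002075195), 14.31091594696045)
(111, 61, 91, 74) ((368.6978759765625, 198.92958068847656), (80.57123565673828, 42.944828033447266), 41.25495910644531)
(251, 32, 62, 119) ((486.5118408203125, 232.02603149414062), (57.69401550292969, 110.64356231689453), 13.651385307312012)
[ 0.6327 -0.1977  0.063 ]
[ 0.6402 -0.2611  0.063 ]
[ 0.515 -0.213  0.063]
[ 0.522  -0.2721  0.063 ]
[ 0.5769 -0.2363  0.063 ]
```

Request:
{"fn": "arm_command", "kwargs": {"deltas": [[[0.1,2.7,0,0,0,0.2],[0,2.7,0,0,0,0],[0,2.7,0,0,0,0],[0,0,-3.5,0,0,0],[0,0,-3.5,0,0,0],[0,0,-3.5,0,0,0],[0,0,-3.5,0,0,0],[0,0,-2.5,0,0,0],[0,0,-2.0,0,0,0],[0,0,-1.2,0,0,0],[0,0,-0.7,0,0,0],[0,0,0,0,0,0]]], "gripper": 0.63}}

```text
t: 7.68
tool_pos: [0.4856, 0.231, 0.0096]
orientation: [-1.943, -2.468, 0.003]
force: [0.1, -0.2, -0.3]
opening: 0.0754
gripper_force: 0.0
```

Request:
{"fn": "arm_command", "kwargs": {"deltas": [[[0,0,0,0,0,0],[0,0,0,0,0,0],[0,0,0,0,0,0],[0,0,0,0,0,0],[0,0,0,0,0,0],[0,0,0,0,0,0],[0,0,0,0,0,0]]], "gripper": -1, "squeeze": 15}}

```text
t: 8.27
tool_pos: [0.4874, 0.2327, 0.0122]
orientation: [1.941, 2.469, 0.003]
force: [-1.6, -1.6, 6.9]
opening: 0.0572
gripper_force: 15.0
```

Request:
{"fn": "arm_command", "kwargs": {"deltas": [[[0,0,1.0,0,0,0],[0,0,2.0,0,0,0],[0,0,3.0,0,0,0],[0,0,3.5,0,0,0],[0,0,3.5,0,0,0],[0,0,3.5,0,0,0],[0,0,3.0,0,0,0],[0,-1.5,0.5,0,0,-3.1],[0,-2.7,0,0,0,-5],[0,-2.7,0,0,0,-5],[0,-2.7,0,0,0,-5],[0,-2.7,0,0,0,-5]]]}}

```text
t: 9.27
tool_pos: [0.4857, 0.1083, 0.2113]
orientation: [2.4, 2.027, 0.0]
force: [-0.0, 0.5, -0.6]
opening: 0.0578
gripper_force: 15.0
```

Request:
{"fn": "arm_command", "kwargs": {"deltas": [[[0,-2.7,0,0,0,-6],[0,-3,0,0,0,-6],[0,-3,0,0,0,-6],[0,-3,0,0,0,-6],[0,-3,0,0,0,-6],[0,-3,0,0,0,-6],[0,-3,0,0,0,-6],[0,-3,0,0,0,-6],[0,-3,0,0,0,-6],[0,-3,0,0,0,-6],[0,-3,0,0,0,-6],[0,-2.5,0,0,0,-6]]]}}

```text
t: 10.27
tool_pos: [0.4857, -0.2445, 0.2113]
orientation: [3.133, 0.225, 0.0]
force: [-0.2, -0.2, -1.0]
opening: 0.0575
gripper_force: 15.0
```

Request:
{"fn": "arm_command", "kwargs": {"deltas": [[[0,0,0,0,0,-3.0],[0,0,0,0,0,0],[0,0,0,0,0,0]]]}}

```text
t: 10.52
tool_pos: [0.4859, -0.2425, 0.2108]
orientation: [-3.137, -0.154, 0.0]
force: [-0.2, 0.1, -1.6]
opening: 0.0579
gripper_force: 15.0
```

```bash
python3 - <<'E'
from h import *
s=monitor.read_state(); print(s['tool_pos'],s['orientation'])
cw=cam('wrist'); w=eyes.read_camera('wrist'); cv2.imwrite('pics/w4.png',w); print(-cw[1].T@cw[2])
cv2.imwrite('pics/w4b.png',cv2.resize(w,(800,600),interpolation=cv2.INTER_CUBIC))
for p in [(.6327,-.1977,.063),(.6402,-.2611,.063),(.515,-.213,.063),(.522,-.272,.063)]: print(proj(cw,p)/.64)
E
```

```text
[ 0.48594792 -0.24253552  0.21084478] [-3.13728619e+00 -1.54492050e-01  2.65699598e-04]
[ 0.55386649 -0.23543214  0.37528199]
[350.68665391   3.95636551]
[470.64452302   1.38934207]
[362.11287888 227.26133281]
[463.21757305 225.29357289]
```

View pics/w4b.png

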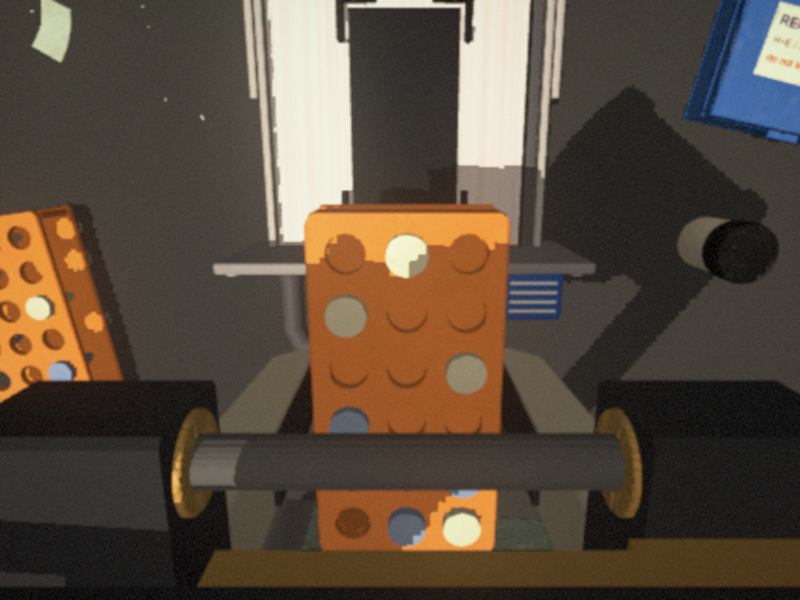

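The held rack is parallel to the tray. The far guides' outer edges are at columns 337 and 473, row ~4, the near guides at columns 346 and 464, and the rack's front top edge runs (305..508, 210). Next I'll compute the shift.

```bash
python3 - <<'E'
from h import *
c=cam('wrist'); y=np.radians(5.6); X=np.array([np.cos(y),np.sin(y)]); Y=np.array([-X[1],X[0]])
T=np.array([.48595,-.24254])
def f(n,px,z):
    p=ray(c,(px[0]*.64-.2,px[1]*.64-.2),z)[:2]; print(n,p.round(4),((p-T)@X).round(4),((p-T)@Y).round(4))
f('farL out',(337,4),.063);f('farR out',(473,4),.063);f('farL deck in',(345,42),.063);f('nearL',(346,192),.063);f('nearR',(464,192),.063)
f('recFL',(350,8),.056);f('recFR',(459,8),.056);f('recNL',(353,190),.056);f('recNR',(457,190),.056)
f('rackFL',(305,212),.233);f('rackFR',(508,212),.233);f('panelL',(215,268),.111);f('panelR',(594,268),.111); f('railL',(270,200),.056); f('railR',(527,200),.056)
f('slotL',(268,0),.0);
w=cv2.imread('pics/w4.png')
g=cv2.cvtColor(w,cv2.COLOR_BGR2GRAY)
for r in(2,10,18,26,122): print(r,list(g[r,205:315:1]))
E
```

```text
farL out [ 0.6322 -0.1897] 0.1507 0.0383
farR out [ 0.6394 -0.2618] 0.1508 -0.0341
farL deck in [ 0.6141 -0.1953] 0.1321 0.0345
nearL [ 0.5347 -0.2015] 0.0525 0.0361
nearR [ 0.5414 -0.2694] 0.0526 -0.0322
recFL [ 0.6327 -0.1959] 0.1506 0.0321
recFR [ 0.6386 -0.255 ] 0.1507 -0.0273
recNL [ 0.5358 -0.2048] 0.0533 0.0327
recNR [ 0.5419 -0.2659] 0.0534 -0.0287
rackFL [ 0.5389 -0.2092] 0.0559 0.028
rackFR [ 0.5443 -0.2629] 0.056 -0.026
panelL [ 0.4933 -0.1432] 0.017 0.0981
panelR [ 0.5124 -0.3344] 0.0174 -0.0941
railL [ 0.5251 -0.1562] 0.0474 0.0821
railR [ 0.5403 -0.308 ] 0.0477 -0.0704
slotL [ 0.6459 -0.1366] 0.1695 0.0898
2 [np.uint8(233), np.uint8(234), np.uint8(231), np.uint8(228), np.uint8(228), np.uint8(228), np.uint8(231), np.uint8(231), np.uint8(227), np.uint8(181), np.uint8(89), np.uint8(57), np.uint8(54), np.uint8(48), np.uint8(61), np.uint8(92), np.uint8(115), np.uint8(144), np.uint8(169), np.uint8(171), np.uint8(171), np.uint8(171), np.uint8(169), np.uint8(167), np.uint8(170), np.uint8(171), np.uint8(168), np.uint8(165), np.uint8(149), np.uint8(168), np.uint8(194), np.uint8(1
[... 6780 characters left out ...]
int8(44), np.uint8(45), np.uint8(49), np.uint8(49), np.uint8(40), np.uint8(45), np.uint8(43), np.uint8(45), np.uint8(45), np.uint8(44), np.uint8(44), np.uint8(45), np.uint8(43), np.uint8(44), np.uint8(45), np.uint8(44), np.uint8(43), np.uint8(47), np.uint8(39), np.uint8(42), np.uint8(43), np.uint8(42), np.uint8(44), np.uint8(45), np.uint8(43), np.uint8(54), np.uint8(103), np.uint8(127), np.uint8(110), np.uint8(72), np.uint8(57), np.uint8(59), np.uint8(70), np.uint8(107), np.uint8(129), np.uint8(134), np.uint8(138), np.uint8(137), np.uint8(135), np.uint8(133), np.uint8(132), np.uint8(134), np.uint8(132), np.uint8(133), np.uint8(137), np.uint8(136), np.uint8(135), np.uint8(136), np.uint8(137)]
```

Request:
{"fn": "arm_command", "kwargs": {"deltas": [[[1.0,0.1,0,0,0,0],[1.5,0.25,0,0,0,0],[0,0,0,0,0,0],[0,0,0,0,0,0],[0,0,0,0,0,0]]]}}

```text
t: 10.98
tool_pos: [0.5112, -0.2386, 0.2105]
orientation: [-3.138, -0.155, 0.001]
force: [0.6, 0.1, -1.0]
opening: 0.0573
gripper_force: 15.0
```

```bash
python3 - <<'E'
from h import *
s=monitor.read_state(); print(s['tool_pos'],s['orientation'])
cw=cam('wrist'); w=eyes.read_camera('wrist'); cv2.imwrite('pics/w5.png',w)
cv2.imwrite('pics/w5b.png',cv2.resize(w[0:200,160:360],(600,600),interpolation=cv2.INTER_CUBIC))
import pickle; pickle.dump((cw,s['tool_pos']),open('w5.pkl','wb'))
E
```

```text
[ 0.51119265 -0.23856391  0.21048389] [-3.13758871e+00 -1.54944572e-01  8.71410066e-04]
```

View pics/w5b.png

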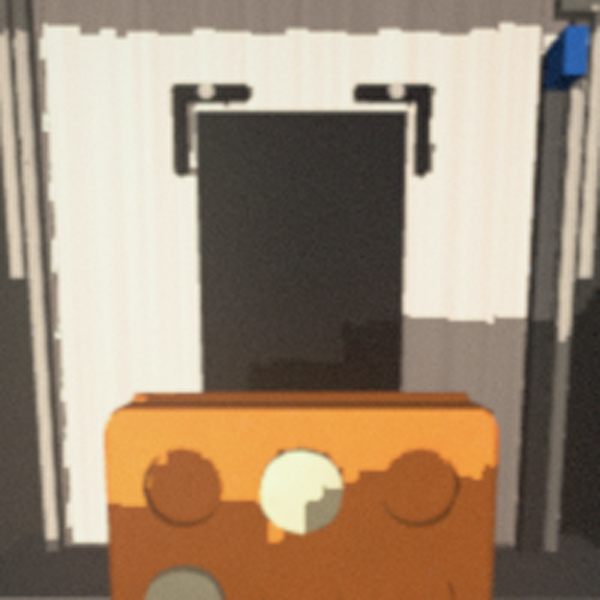

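```bash
python3 - <<'E'
from h import *
import pickle
c,T=pickle.load(open('w5.pkl','rb')); T=np.array(T[:2]); y=np.radians(5.6); X=np.array([np.cos(y),np.sin(y)]); Y=np.array([-X[1],X[0]])
def f(n,px,z):
    p=ray(c,(px[0]/3+160-.33,px[1]/3-.33),z)[:2]; print(n,p.round(4),((p-T)@X).round(4),((p-T)@Y).round(4))
f('farin L',(205,102),.056);f('farin R',(400,102),.056);f('farout',(205,85),.063);f('inL',(188,150),.058);f('inR',(415,150),.058);f('outL',(174,110),.063);f('outR',(434,110),.063)
f('rack L',(106,412),.233-.0003);f('rack R',(498,412),.233)
f('deck far end',(300,32),.056)
E
```

```text
farin L [ 0.6355 -0.1978] 0.1277 0.0284
farin R [ 0.641  -0.2539] 0.1277 -0.028
farout [ 0.6387 -0.1982] 0.1308 0.0277
inL [ 0.6218 -0.1941] 0.1144 0.0335
inR [ 0.6283 -0.2597] 0.1145 -0.0325
outL [ 0.6313 -0.19  ] 0.1243 0.0366
outR [ 0.6386 -0.2633] 0.1244 -0.037
rack L [ 0.5634 -0.2058] 0.0552 0.0275
rack R [ 0.5688 -0.2598] 0.0552 -0.0267
deck far end [ 0.6565 -0.2234] 0.1461 0.001
```

Request:
{"fn": "arm_command", "kwargs": {"deltas": [[[2.2,0.22,0,0,0,0],[2.2,0.22,0,0,0,0],[1.5,0.15,0,0,0,0],[0.85,0.08,-1,0,0,0],[0,0,-3,0,0,0],[0,0,-3,0,0,0],[0,0,-2.5,0,0,0],[0,0,-1.5,0,0,0],[0,0,-0.8,0,0,0],[0,0,0,0,0,0],[0,0,0,0,0,0],[0,0,0,0,0,0]]]}}

```text
t: 12.03
tool_pos: [0.5797, -0.2331, 0.0946]
orientation: [3.137, 0.152, 0.004]
force: [-0.7, -0.8, -1.6]
opening: 0.0575
gripper_force: 15.0
```

```bash
python3 - <<'E'
from h import *
s=monitor.read_state(); print(s['tool_pos'],s['force'])
w=eyes.read_camera('wrist'); b=eyes.read_camera('side'); cv2.imwrite('pics/w6.png',w)
A=cv2.resize(w[0:300,130:380],(400,480)); B=cv2.resize(b[120:264,230:350],(400,480),interpolation=cv2.INTER_CUBIC)
cv2.imwrite('pics/v6.png',np.hstack([A,B]))
E
```

```text
[ 0.57969933 -0.2331174   0.09459666] [-0.67245457 -0.83743849 -1.59477601]
```

View pics/v6.png

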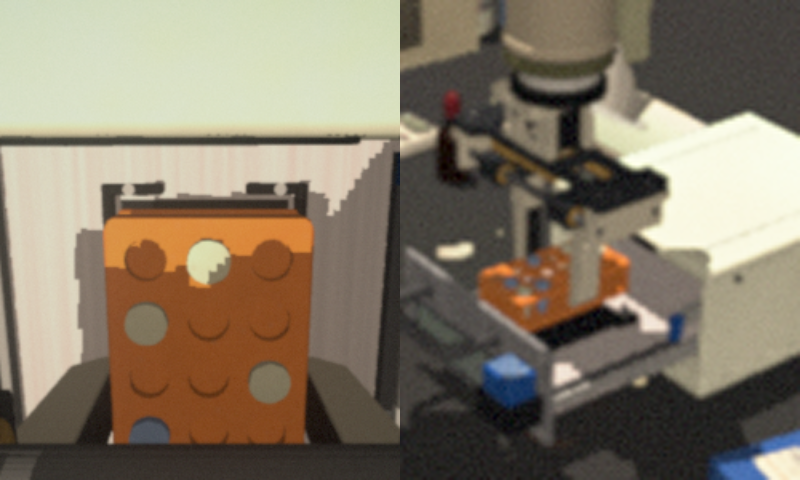

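Request:
{"fn": "arm_command", "kwargs": {"deltas": [[[0,0,-0.8,0,0,0],[0,0,-0.8,0,0,0],[0,0,-0.4,0,0,0],[0,0,-0.2,0,0,0],[0,0,0,0,0,0],[0,0,0,0,0,0]]]}}

```text
t: 12.63
tool_pos: [0.5785, -0.2324, 0.0702]
orientation: [-3.138, -0.152, 0.001]
force: [1.2, 0.1, -1.3]
opening: 0.0576
gripper_force: 15.0
```

Request:
{"fn": "arm_command", "kwargs": {"deltas": [[[0,0,-0.1,0,0,0],[0,0,-0.1,0,0,0],[0,0,0,0,0,0]]]}}

```text
t: 12.88
tool_pos: [0.5787, -0.2326, 0.0687]
orientation: [3.138, 0.152, 0.0]
force: [0.2, -0.5, -1.7]
opening: 0.0573
gripper_force: 15.0
```

Request:
{"fn": "arm_command", "kwargs": {"deltas": [[[0,0,-0.1,0,0,0],[0,0,-0.05,0,0,0],[0,0,0,0,0,0]]]}}

```text
t: 13.13
tool_pos: [0.5792, -0.2326, 0.0683]
orientation: [3.137, 0.152, 0.002]
force: [-1.9, 1.6, 5.1]
opening: 0.0578
gripper_force: 15.0
```

Contact came at the expected height, so the rack is flat on the deck. Now I'll release and lift.

Request:
{"fn": "arm_command", "kwargs": {"deltas": [[[0,0,0,0,0,0],[0,0,0,0,0,0],[0,0,0,0,0,0],[0,0,0,0,0,0]]], "gripper": 0.46}}

```text
t: 13.47
tool_pos: [0.5787, -0.2326, 0.0671]
orientation: [3.138, 0.152, 0.0]
force: [-0.1, 0.4, -0.6]
opening: 0.0679
gripper_force: 0.0
```

Request:
{"fn": "arm_command", "kwargs": {"deltas": [[[0,0,0.8,0,0,0],[0,0,2.0,0,0,0],[0,0,3.5,0,0,0],[0,0,3.5,0,0,0],[0,0,3.2,0,0,0],[-3,-2.0,0,0,0,0],[-3,-3,0,0,0,0],[-3,-2.5,0,0,0,0],[0,0,0,0,0,0],[0,0,0,0,0,0]]], "gripper": 0.46}}

```text
t: 14.3
tool_pos: [0.488, -0.3085, 0.198]
orientation: [3.138, 0.147, 0.001]
force: [0.5, 0.9, 0.1]
opening: 0.068
gripper_force: 0.0
```

```bash
python3 - <<'E'
from h import *
import pickle
s=monitor.read_state(); print(s['tool_pos'])
cw=cam('wrist'); w=eyes.read_camera('wrist'); cv2.imwrite('pics/w7.png',w); pickle.dump((cw,s['tool_pos']),open('w7.pkl','wb'))
cv2.imwrite('pics/w7b.png',cv2.resize(w[0:288,:],(800,450),interpolation=cv2.INTER_CUBIC))
hs=cv2.cvtColor(w,cv2.COLOR_BGR2HSV); m=cv2.inRange(hs,(98,120,60),(125,255,255))
for k in cv2.findContours(m,0,2)[0]:
    if cv2.contourArea(k)>100: r=cv2.boundingRect(k); print(r,ray(cw,(r[0]+r[2]/2-.5,r[1]+r[3]/2-.5),.092))
E
```

```text
[ 0.48802137 -0.30847613  0.19800302]
(245, 173, 40, 31) [ 0.49023514 -0.31153937  0.092     ]
(379, 0, 133, 90) [ 0.6117287  -0.43417174  0.092     ]
```

View pics/w7b.png

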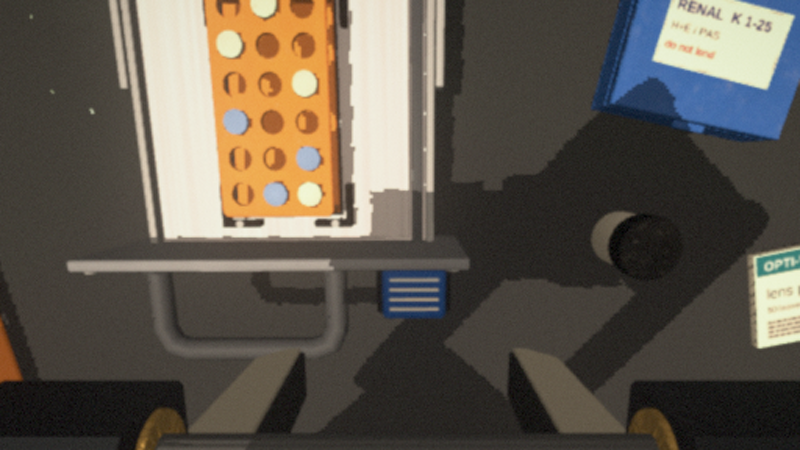

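Rack sits inside the guides, and the pad is centred at about (0.491,-0.312). I'll close the fingers and press the pad.

Request:
{"fn": "arm_command", "kwargs": {"deltas": [[[0.5,-0.35,0,0,0,0],[0,0,0,0,0,0],[0,0,-2,0,0,0],[0,0,-3,0,0,0],[0,0,-2.5,0,0,0],[0,0,-1.5,0,0,0],[0,0,-0.8,0,0,0],[0,0,0,0,0,0],[0,0,0,0,0,0],[0,0,0,0,0,0]]], "gripper": -1}}

```text
t: 15.18
tool_pos: [0.4955, -0.3108, 0.1008]
orientation: [3.136, 0.153, 0.003]
force: [-0.3, -0.3, 0.7]
opening: 0.0061
gripper_force: 0.0
```

Request:
{"fn": "arm_command", "kwargs": {"deltas": [[[0,0,-0.5,0,0,0],[0,0,-0.4,0,0,0],[0,0,-0.4,0,0,0],[0,0,-0.3,0,0,0],[0,0,0,0,0,0],[0,0,0,0,0,0]]]}}

```text
t: 15.68
tool_pos: [0.4949, -0.3111, 0.0839]
orientation: [3.137, 0.152, 0.002]
force: [2.6, -2.0, 5.0]
opening: 0.0003
gripper_force: 2.4
```

Request:
{"fn": "arm_command", "kwargs": {"deltas": [[[0,0,-0.15,0,0,0],[0,0,0,0,0,0],[0,0,0,0,0,0]]]}}

```text
t: 15.93
tool_pos: [0.4948, -0.3111, 0.0825]
orientation: [3.137, 0.152, 0.002]
force: [2.1, -2.2, 5.9]
opening: 0.0004
gripper_force: 2.7
```

Pad is fully down; now I'll push along case +x.

Request:
{"fn": "arm_command", "kwargs": {"deltas": [[[0.4,0.04,0,0,0,0],[0.4,0.04,0,0,0,0],[0.4,0.04,0,0,0,0],[0.5,0.05,0,0,0,0],[0.5,0.05,0,0,0,0],[0.6,0.06,0,0,0,0],[0,0,0,0,0,0]]]}}

```text
t: 16.52
tool_pos: [0.5227, -0.3081, 0.0823]
orientation: [3.137, 0.152, 0.0]
force: [2.0, -1.7, 5.5]
opening: 0.0005
gripper_force: 2.7
```

Request:
{"fn": "arm_command", "kwargs": {"deltas": [[[0.6,0.06,0,0,0,0],[0.6,0.06,0.2,0,0,0],[0.8,0.08,0.2,0,0,0],[0.8,0.08,0,0,0,0]]]}}

```text
t: 16.85
tool_pos: [0.5488, -0.3049, 0.0852]
orientation: [-3.137, -0.151, 0.005]
force: [-6.3, -1.3, 5.3]
opening: 0.0002
gripper_force: 3.0
```

```bash
python3 - <<'E'
from h import *
a=eyes.read_camera('top'); b=eyes.read_camera('side')
A=cv2.resize(a[100:225,220:340],(400,417),interpolation=cv2.INTER_CUBIC)
B=cv2.resize(b[130:255,240:360],(400,417),interpolation=cv2.INTER_CUBIC)
cv2.imwrite('pics/v8.png',np.hstack([A,B]))
E
```

```text
(no output)
```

View pics/v8.png

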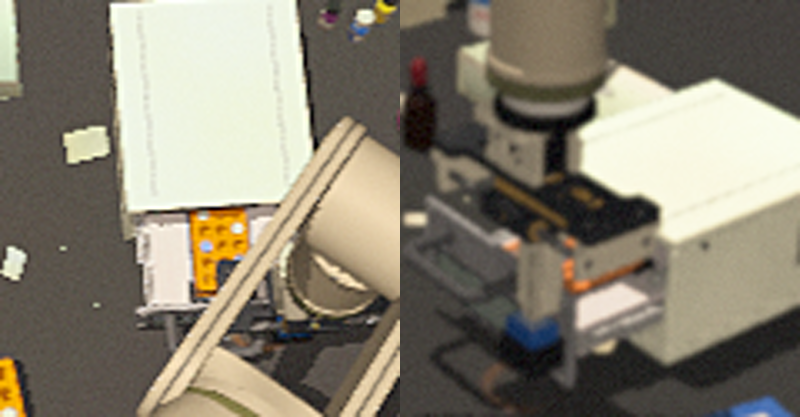

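The tray is sliding in with the rack seated; about 10 cm to go.

Request:
{"fn": "arm_command", "kwargs": {"deltas": [[[1.0,0.1,0.1,0,0,0],[1.0,0.1,0,0,0,0],[1.0,0.1,0,0,0,0],[1.0,0.1,0,0,0,0],[1.0,0.1,0,0,0,0],[1.0,0.1,0,0,0,0],[1.0,0.1,0,0,0,0],[1.0,0.1,0,0,0,0],[0.7,0.07,0,0,0,0],[0.4,0.04,0,0,0,0],[0.2,0.02,0,0,0,0],[0,0,0,0,0,0]]]}}

```text
t: 17.95
tool_pos: [0.6424, -0.295, 0.0853]
orientation: [-3.136, -0.152, 0.003]
force: [-3.2, 1.1, -1.7]
opening: 0.0003
gripper_force: 1.7
```

Request:
{"fn": "arm_command", "kwargs": {"deltas": [[[0.2,0.02,0,0,0,0],[0.2,0.02,0,0,0,0],[0.1,0.01,0,0,0,0],[0,0,0,0,0,0]]]}}

```text
t: 18.28
tool_pos: [0.646, -0.2947, 0.0854]
orientation: [-3.136, -0.152, 0.007]
force: [-10.1, 0.3, -1.6]
opening: 0.0006
gripper_force: 4.6
```

Request:
{"fn": "arm_command", "kwargs": {"deltas": [[[0.15,0.02,0,0,0,0],[0.15,0.01,0,0,0,0],[0,0,0,0,0,0],[0,0,0,0,0,0]]]}}

```text
t: 18.62
tool_pos: [0.646, -0.2946, 0.0854]
orientation: [-3.135, -0.151, 0.016]
force: [-24.9, 2.3, 8.8]
opening: 0.0006
gripper_force: 12.3
```

Hit the hard stop, so the tray is home. Back off, lift, and retreat.

Request:
{"fn": "arm_command", "kwargs": {"deltas": [[[-0.6,-0.06,0.1,0,0,0],[-0.4,-0.04,0.3,0,0,0],[0,0,2,0,0,0],[0,0,3.5,0,0,0],[0,0,3.5,0,0,0],[0,0,3,0,0,0],[-3,0,0,0,0,0],[-3.5,0,0,0,0,0],[-3.5,0,0,0,0,0],[-3.5,-2,0,0,0,0],[-3.5,-2,0,0,0,0],[0,0,0,0,0,0]]]}}

```text
t: 19.62
tool_pos: [0.4669, -0.3389, 0.2118]
orientation: [3.135, 0.147, 0.0]
force: [-0.6, 0.6, 0.4]
opening: 0.0002
gripper_force: 0.0
```

```bash
python3 - <<'E'
from h import *
print(monitor.read_state()['tool_pos'])
w=eyes.read_camera('wrist'); b=eyes.read_camera('side')
A=cv2.resize(w[0:300],(450,264)); B=cv2.resize(b[110:255,220:420],(350,254),interpolation=cv2.INTER_CUBIC)
B=cv2.copyMakeBorder(B,0,10,0,0,cv2.BORDER_CONSTANT); cv2.imwrite('pics/v9.png',np.hstack([A,B]))
c=cam('wrist'); print([proj(c,p) for p in [(.6,-.2154,.092)]])
E
```

```text
[ 0.46686674 -0.33893644  0.21175429]
[array([117.49328309,   7.59252236])]
```

View pics/v9.png

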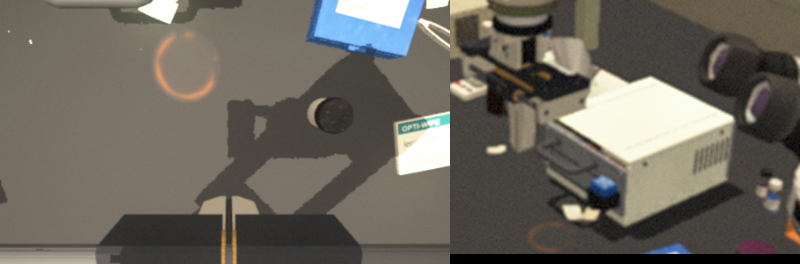

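```bash
python3 - <<'E'
from h import *
c=cam('side'); a=cv2.imread('pics/side0.png'); b=eyes.read_camera('side'); t=eyes.read_camera('top'); t0=cv2.imread('pics/top0.png')
def s(a,x0,x1,y0,y1):
    m=cv2.inRange(cv2.cvtColor(a,cv2.COLOR_BGR2HSV),(98,120,60),(125,255,255)); q=np.zeros_like(m); q[y0:y1,x0:x1]=m[y0:y1,x0:x1]; M=cv2.moments(q,True); return M['m10']/M['m00'],M['m01']/M['m00'],M['m00']
for i in(a,b): r=s(i,290,330,200,235); print(r,ray(c,r[:2],.08))
for i in(t0,t): r=s(i,295,320,150,190); print(r,ray(cam('top'),r[:2],.084))
E
```

```text
(306.9759036144578, 217.87951807228916, 83.0) [ 0.63053327 -0.30857809  0.08      ]
(307.2168674698795, 217.79518072289156, 83.0) [ 0.63132497 -0.30856233  0.08      ]
(305.1454545454545, 170.4, 55.0) [ 0.63406358 -0.29656535  0.084     ]
(305.01851851851853, 169.75925925925927, 54.0) [ 0.63641979 -0.29611761  0.084     ]
```

```bash
python3 -c "
from h import *
print(ticket.close_job())"
```

```text
the job is handed in; nothing more can be done
None
```

I loaded the orange rack into the changer's nest and pushed the tray home to its hard stop, with the job handed in at about 20 s. The last clear view of the rack, with the tray about two-thirds out, showed it still in the nest. No verdict came back when the job was handed in.

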